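# Press-test both sprung corners of a tilting mirror mount

## Robot

A 6-joint arm with a two-finger parallel gripper is mounted at the origin on a cart in front of the work surface, level with it; the furniture and walls round the work are solid. World frame = base frame: x ahead of the robot, y to its left, z up, the work surface at z = 0. Lengths are in mm, angles in rad, forces in N, time in s.
With the tool pointing down it reaches from about 350 to 875 mm from the base axis. Payload 4.2 kg.
Tool frame: the origin (TCP) lies midway between the tips of the shut fingers; the grasp point (between the pads) lies 19 mm behind it; z points along the fingers, y is the line along which they close (so a half turn about z gives the same grasp; the last joint's range is limited). The gripper opens to 85 mm and grips with 20 to 120 N. Pads are 22 mm wide; open, the fingers measure 114 mm over their backs; the gripper's body (76 mm by 85 mm) begins 54 mm behind the grasp point. The pads swing forward as they close: fully open they stand 13 mm farther back than shut.
Start: joints at [1.374, 0.385, 0.008, 0, -1.194, -0.259], TCP at [275.079, 561.187, 193.912] pointing down, gripper open.
Joint ranges: [-3.14, 3.14], [-1.21, 2.06], [-1.07, 1.41], [-3.16, 2.05], [-2.99, -0.16], [-3.1, 3.1]. Speed limits (rad/s): [2.79, 2.79, 3.14, 3.14, 3.14, 3.14].

## Interface

Orientations are given as a unit quaternion [x, y, z, w].
In Python, from bench import read_state, get_image, job_done gives the robot as it stands.
- The arm moves only by the shell command python3 -m jog 'ROWS'. ROWS is JSON, a list of rows, each a list of 3 entries, a list of its own where there are three numbers: the shift along the world's x, y, z scaled (see below), then the turn, a rotation vector about the world's x, y, z scaled (see below), then the gripper's target within -1 to 1 (shut at 1, half-way at 0, fully open at -1). In form: [[[x, y, z], [wx, wy, wz], claw], ...]. A call has 1 to 20 rows; each row is the pose to reach, as a shift and turn from the pose commanded when the call began; what a row does not reach only later rows make up. The controller multiplies each number of a shift by 10 cm and each number of a turn by 120 degrees. A row lasts 1/10 s, in which the tool goes at most 50 mm and 8.59 degrees, less where a joint would pass 70% of its speed; a pose out of reach is approached as far as the arm can. A call with a number of a shift or a turn outside -1 to 1 is refused whole. A call with a gripper value outside its range is refused whole. The fingers move at their own pace and stop on an object; the grip force is fixed at half the most. Time passes only in rows, so rows that repeat a pose let the fingers close. It gives the time, the measured TCP pose, the force, the opening and the grip force at its end, in the units of the state.
- read_state(): the state, without advancing time (a new reading comes with each control period).
- get_image(name): name is "side" or "top"; returns a dict with "frame" (384x512x3 uint8, red, green, blue), "range_z" (384x512 float32, mm along the optical axis (not along the pixel's ray), 0 where there is no reading), "fx", "fy", "cx", "cy" (pixels), "distortion" ([k1, k2, p1, p2, k3] as OpenCV has them; the pictures are not rectified), "R" (3x3) and "t" (3): a world point X has camera coordinates R X + t. Camera axes: x right, y down, z forward; pixel columns grow to the right and rows downward; lengths in mm; the calibration is good to about 2 mm. A picture is of the moment at which its call begins.
- job_done(): hands the job in; it is judged then, once.
The state is a dict: "clock": time; "joints": joint angles; "joint_vel": joint speeds; "joint_efforts": joint torques, N m; "position": TCP position; "ee_rot": TCP orientation; "contact_force": force on the tool from outside, world axes, zero at the start; "wrist_torque": the same for the moment, N m; "gripper_width": finger opening in mm; "grasp_force": force on a finger pad.
Only numpy, scipy, OpenCV 4.12 (cv2) and the standard library are available. Lean on these libraries where they do the work, as an engineer would, in place of code of your own. Each camera call takes 0.05 s, during which the arm holds its last target. There are 200 camera calls.

## Task

Check the springs of the tilting mirror mount, touching it only with the fingertips and grasping nothing. Press the pad on the near-left corner down until its pointer is level with the slider on the scale beside it, keep it there for about a second without going past, and let the corner spring back up; then do the same with the pad on the far-right corner. Do not lift or shift the mount, its sliders or the things round it.

Things in the scene. Friction and masses are not known exactly. Their poses are not given: they have to be found in the camera images.
- mount: Base (120 x 120 x 15 mm, loose, 2.5 kg) of a two-axis mirror mount; origin under its centre, x away from robot, y left. On it a grey L-shaped tilting plate, top at 58 mm, with a round mirror. Far-left corner (+40, +40 mm): ball pivot with domed cap. Near-left (-40, +40) and far-right (+40, -40) corners: sprung, with press pads; pointers and scales reach sideways to y +97 and -97 mm. Height 70 mm.
- near_pad (a point): Top centre of the round steel press pad (20 mm across, 6 mm proud of the plate) on the near-left corner, 64 mm above the bench at rest. The corner yields downward (80 mm lever about the pivot corner) against a spring: it starts to move at about 3 N, needs 0.3 N more per mm, stops at 21 mm and springs back up when let go. Pressed on its pad, it does not move the other corner.
- far_pad (a point): Top centre of the round steel press pad (20 mm across, 6 mm proud of the plate) on the far-right corner, 64 mm above the bench at rest. The corner yields downward (80 mm lever about the pivot corner) against a spring: it starts to move at about 3 N, needs 0.3 N more per mm, stops at 21 mm and springs back up when let go. Pressed on its pad, it does not move the other corner.
- near_pointer (a point): Tip of the thin horizontal steel pointer of the near-left corner, 54 mm above the bench at rest; it moves with the plate. When that corner's pad goes down 1 mm this tip goes down 1.0 mm.
- far_pointer (a point): Tip of the thin horizontal steel pointer of the far-right corner, 54 mm above the bench at rest; it moves with the plate. When that corner's pad goes down 1 mm this tip goes down 1.45 mm.
- near_slider_tip (a point): Index tip of the small dark steel slider (14 x 10 x 8 mm) on the white upright scale (20 mm wide, top 68 mm above the bench) beside the near-left corner. It faces the pointer's tip; its height is where the pointer must come down to: 9 to 16 mm below the pointer's rest height, different each time. Held by friction.
- far_slider_tip (a point): Index tip of the small dark steel slider (14 x 10 x 8 mm) on the white upright scale (20 mm wide, top 68 mm above the bench) beside the far-right corner. It faces the pointer's tip; its height is where the pointer must come down to: 12 to 21 mm below the pointer's rest height, different each time. Held by friction.
- near_tilt (a joint): Tilt of the plate at its near-left corner, rad: 0 at rest (up), grows to 0.26 as that corner is pressed down; 0.1 rad is 8 mm at the pad.
- far_tilt (a joint): Tilt of the plate at its far-right corner, rad: 0 at rest (up), grows to 0.26 as that corner is pressed down; 0.1 rad is 8 mm at the pad.
- loupe: Black eye loupe standing on the bench, 37 mm across, 32 mm tall; origin under its centre. Bystander.
- dish: Round lidded glass dish with a knob, 60 mm across, 36 mm tall; origin under its centre. Bystander.
- cap: Plain grey round disc-shaped cap lying flat on the bench, 45 mm across, 12 mm tall; origin under its centre. Bystander.

How it is judged (in metres and radians):
On the way, in this order (a step that is already met when the one before it is completed fails the run):
1. the near-left corner is pressed until its pointer is level with its slider (within 4 mm) and kept there 0.4 s, the other corner being up (z of near_pointer in the frame of near_slider_tip between -0.004 and 0.004 m and value of joint far_tilt below 0.02 rad), for 0.4 s.
2. the near-left corner has been let go and is up again (value of joint near_tilt below 0.02 rad and contact force between the fingers and far_tilt below 0.5 N), for 0.1 s.
3. the far-right corner is pressed until its pointer is level with its slider (within 4 mm) and kept there 0.4 s, the other corner being up (z of far_pointer in the frame of far_slider_tip between -0.004 and 0.004 m and value of joint near_tilt below 0.02 rad), for 0.4 s.
At the end, for the whole second after the job is handed in: both corners are up again (within 0.02 rad of rest), the mount stands still within 10 mm of where it stood, sliders within 12 mm and the three bystanders within 20 mm of theirs (value of joint each of near_tilt, far_tilt below 0.02 rad and linear speed of mount below 0.01 m/s and distance of mount from where it was at the start of the episode below 0.01 m and distance of each of near_slider_tip, far_slider_tip from where it was at the start of the episode below 0.012 m and distance of each of loupe, dish, cap from where it was at the start of the episode below 0.02 m); the robot touches nothing.
It fails at once if a pointer is pressed more than 8 mm past its slider (z of near_pointer in the frame of near_slider_tip below -0.008 m or z of far_pointer in the frame of far_slider_tip below -0.008 m).
It fails at once if both corners are pressed down at once (value of joint each of near_tilt, far_tilt above 0.06 rad).
It fails at once if the plate is pressed with more than 25 N (contact force between the fingers and far_tilt above 25 N).
It fails at once if the mount is lifted or shifted by more than 10 mm, or a slider is knocked from its setting (tip moved more than 12 mm) (distance of mount from where it was at the start of the episode above 0.01 m or distance of any of near_slider_tip, far_slider_tip from where it was at the start of the episode above 0.012 m).
It fails at once if a bystander is lifted or pushed more than 20 mm (distance of any of loupe, dish, cap from where it was at the start of the episode above 0.02 m).
It also fails if it takes over 54 s, if anything falls off the work surface, if the arm or the gripper's body presses on something with over 40 N, if the wrist force passes 120 N, or if a joint passes its speed limit or range.

## Working session

There is one attempt and no reset: what is moved stays moved. The work goes in short steps, Python scripts to look and compute and a shell command to move; the robot and the scene stay as the last step left them, time stands still between calls to the robot, and variables do not carry over. Pictures are saved under pics/ and viewed, at most 11 in all, crops included, and the job is handed in when it is done.

```bash
mkdir -p pics; cat > h.py <<'E'
import numpy as np, cv2
from bench import read_state, get_image, job_done
def K(d): return np.array([[d['fx'],0,d['cx']],[0,d['fy'],d['cy']],[0,0,1.]])
def ray(d,uv):
    p=cv2.undistortPoints(np.array([[uv]],float),K(d),np.array(d['distortion'],float))[0,0]
    R=np.array(d['R']);t=np.array(d['t'])
    return -R.T@t, R.T@np.array([p[0],p[1],1.])
def onz(d,uv,z):
    c,r=ray(d,uv); return c+r*(z-c[2])/r[2]
def dep(d,uv):
    c,r=ray(d,uv); return c+r*d['range_z'][int(round(uv[1])),int(round(uv[0]))]
def cloud(d):
    h,w=d['range_z'].shape; u,v=np.meshgrid(np.arange(w),np.arange(h))
    p=cv2.undistortPoints(np.stack([u,v],-1).reshape(-1,1,2).astype(float),K(d),np.array(d['distortion'],float))[:,0]
    P=np.c_[p,np.ones(len(p))]*d['range_z'].reshape(-1,1)
    return ((P-np.array(d['t']))@np.array(d['R'])).reshape(h,w,3)
def save(n,f): cv2.imwrite('pics/'+n,cv2.cvtColor(f,cv2.COLOR_RGB2BGR))
E
python3 - <<'E'
from h import *
import pickle
for n in('side','top'):
    d=get_image(n); pickle.dump(d,open(n+'.pkl','wb')); save(n+'0.png',d['frame'])
    R=np.array(d['R']);print(n,-R.T@np.array(d['t']),R[2],d['fx'])
s=read_state();print(s['clock'],s['position'],s['ee_rot'],s['gripper_width'])
E
```

```text
side [225.63929755 206.72084956 582.95397948] [ 0.36163609 -0.71632602 -0.59673811] 424.0860136420069
top [ 447.98949451 -381.3248918   912.89882894] [ 0.10639446 -0.01331256 -0.99423488] 355.91869213515236
0.1 [274.83374809 560.68825319 192.95518827] [ 9.74126273e-01 -2.26002447e-01 -1.69190498e-04  9.32796956e-04] 85.41920960446164
```

View pics/side0.png

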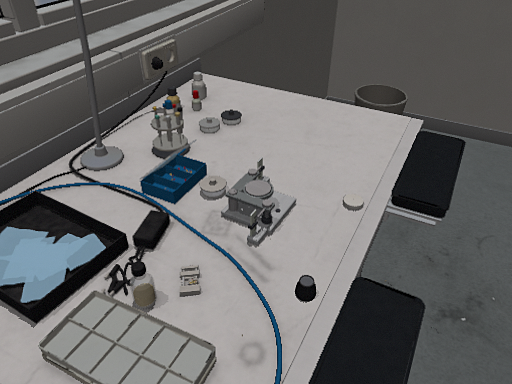

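View pics/top0.png

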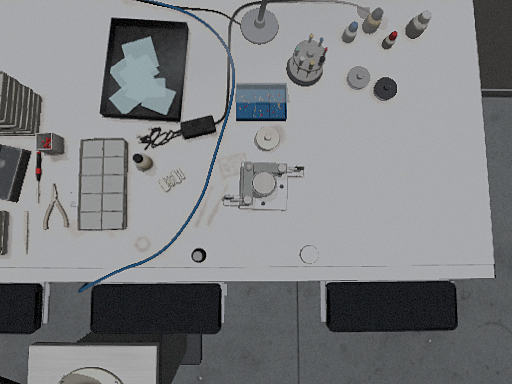

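Mount sits at about (265,200) in side, (263,185) in top; the near-left scale is at about (228,200) in top, the far-right one at about (298,170). I'll enlarge both.

```bash
python3 - <<'E'
from h import *
import pickle
s,t=[pickle.load(open(n+'.pkl','rb')) for n in('side','top')]
a=cv2.resize(s['frame'][150:250,210:310],None,fx=6,fy=6,interpolation=cv2.INTER_CUBIC)
b=cv2.resize(t['frame'][150:220,215:315],None,fx=8,fy=8,interpolation=cv2.INTER_CUBIC)
save('sc.png',a);save('tc.png',b)
for z,uv in((15,(263,187)),(0,(267,139)),(0,(199,256)),(0,(309,254))): print(uv,onz(t,uv,z),dep(t,uv))
E
```

```text
(263, 187) [ 541.03729906 -424.99150843   15.        ] [ 536.13195222 -422.68946701   62.33593881]
(267, 139) [ 668.96509723 -437.38341369    0.        ] [ 661.95576256 -435.60524028   28.95710354]
(199, 256) [ 368.02418788 -262.4109979     0.        ] [ 370.96806675 -266.78874763   33.60786931]
(309, 254) [ 371.16958591 -541.00362769    0.        ] [ 372.13783138 -538.99102165   11.50626404]
```

View pics/sc.png

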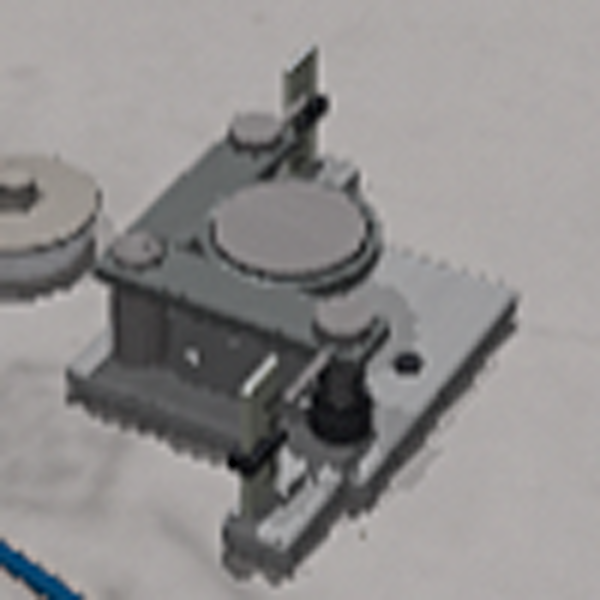

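View pics/tc.png

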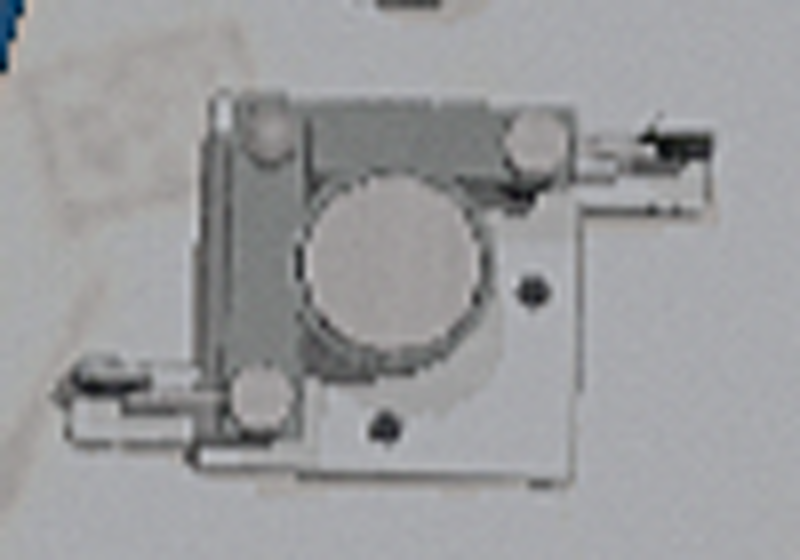

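Side crop (6x): near pad (343,313), far pad (256,130), pivot cap (138,250), dark sliders at (258,450) and (315,108). Top crop (8x): near pad (263,398), far pad (537,142), cap (269,130), sliders (105,375) and (682,145). Now the geometry.

```bash
python3 - <<'E'
from h import *
import pickle
s,t=[pickle.load(open(n+'.pkl','rb')) for n in('side','top')]
fs=lambda x,y:((x+.5)/6-.5+210,(y+.5)/6-.5+150)
ft=lambda x,y:((x+.5)/8-.5+215,(y+.5)/8-.5+150)
def tri(uv1,uv2):
    c1,r1=ray(s,uv1);c2,r2=ray(t,uv2)
    k=np.linalg.lstsq(np.c_[r1,-r2],c2-c1,rcond=None)[0]
    a,b=c1+k[0]*r1,c2+k[1]*r2
    return (a+b)/2,np.linalg.norm(a-b)
for n,a,b,z in(('near',(343,313),(263,398),64),('far',(256,130),(537,142),64),('piv',(138,250),(269,130),69),('mirror',(290,228),(394,262),66)):
    print(n,onz(s,fs(*a),z).round(1),onz(t,ft(*b),z).round(1),tri(fs(*a),ft(*b)),dep(s,fs(*a)).round(1),dep(t,ft(*b)).round(1))
np.set_printoptions(suppress=True,linewidth=150,precision=1)
# dark pixels near sliders
for nm,d,f,boxes in(('side',s,fs,((225,425,290,475),(285,85,335,140))),('top',t,ft,((55,345,155,400),(635,115,720,170)))):
    C=cloud(d);V=d['frame'].max(2)
    for x0,y0,x1,y1 in boxes:
        (u0,v0),(u1,v1)=[tuple(int(round(q)) for q in f(*p)) for p in((x0,y0),(x1,y1))]
        print(nm,(u0,v0));print(V[v0:v1+1,u0:u1+1])
        m=V[v0:v1+1,u0:u1+1]<70
        P=C[v0:v1+1,u0:u1+1][m]; vv,uu=np.nonzero(m)
        print(np.c_[uu+u0,vv+v0,P])
E
```

```text
near [ 505.1 -383.8   64. ] [ 506.5 -385.1   64. ] (array([ 506.23647531, -385.30936693,   62.57441585]), np.float64(0.8676528371180866)) [ 505.5 -384.7   63.2] [ 506.5 -385.1   65.2]
far [ 579.8 -464.4   64. ] [ 583.6 -468.2   64. ] (array([ 583.28434017, -468.98888023,   60.24424337]), np.float64(1.9496032121547608)) [ 580.2 -465.2   63.4] [ 583.3 -468.    65.9]
piv [ 578.1 -376.6   69. ] [ 586.7 -387.3   69. ] (array([ 586.90522378, -388.0289784 ,   58.54974151]), np.float64(3.2679094202581944)) [ 582.4 -383.7   62.7] [ 586.8 -387.3   68.4]
mirror [ 540.6 -414.9   66. ] [ 547.  -424.6   66. ] (array([ 547.0994163 , -425.44109514,   56.97680309]), np.float64(2.151707114937169)) [ 543.  -419.8   62. ] [ 547.7 -424.9   60.3]
side (247, 220)
[[ 94  91  89  94  88  74  76  66  35  69  98  77]
 [ 94  94  93  92  88  74  76  64  40  63  73  95]
 [ 81  87  93  95  90  75  67  62  46  44  22  94]
 [ 72  75  74  90  91  68  36  38  39  25  46  92]
 [ 66  70  61  85  89  47  37  41  13  44 123  86]
 [ 80  47  54  63  67  41  46   9  27  93 172 122]
 [ 98  12  31  29  30  52  18  21  39 112 1
[... 5306 characters left out ...]
 -512.3   49.9]
 [ 300.   167.   586.3 -514.6   51. ]
 [ 301.   167.   586.6 -517.4   49.2]
 [ 302.   167.   586.4 -519.6   50.4]
 [ 303.   167.   587.  -522.7   46.5]
 [ 297.   168.   585.2 -508.5   42.1]
 [ 298.   168.   584.6 -510.4   46. ]
 [ 299.   168.   585.  -513.2   43.8]
 [ 300.   168.   584.8 -515.5   44.9]
 [ 301.   168.   584.7 -517.9   45.6]
 [ 302.   168.   584.6 -520.3   45.7]
 [ 303.   168.   584.4 -522.6   47.1]
 [ 297.   169.   582.8 -508.5   41.6]
 [ 298.   169.   582.7 -510.9   42.1]
 [ 299.   169.   582.4 -513.1   44. ]
 [ 300.   169.   582.7 -515.9   42.1]
 [ 301.   169.   582.9 -518.5   41.2]
 [ 302.   169.   582.6 -520.8   42.5]
 [ 303.   169.   582.7 -523.3   42.2]]
```

Pads: near ≈ (506,-385), far ≈ (582,-467), 80 mm spacing consistent. Sliders ≈ z 39 (near) and ≈ 41 (far). Shut the gripper and travel over.

```bash
python3 -m jog '[[[0.4,-0.5,0],[0,0,0.07],1],[[0.8,-1,0],[0,0,0.14],1],[[0.8,-1,0],[0,0,0.218],1]]'
python3 -m jog '[[[0.4,-0.5,0],[0,0,0],1],[[0.8,-1,0],[0,0,0],1],[[0.8,-1,0],[0,0,0],1]]'
python3 -m jog '[[[0.3,-0.5,0],[0,0,0],1],[[0.3,-1,0],[0,0,0],1],[[0.3,-1,0],[0,0,0],1]]'
```

```text
clock: 0.4
position: [356.0, 458.5, 193.4]
ee_rot: [1.0, -0.004, -0.0, 0.001]
contact_force: [0.8, -0.1, -0.7]
gripper_width: 43.5
grasp_force: 0.0
clock: 0.7
position: [436.2, 358.3, 193.6]
ee_rot: [1.0, -0.007, -0.0, 0.001]
contact_force: [0.0, 0.2, 0.2]
gripper_width: 0.4
grasp_force: 0.0
clock: 1.0
position: [464.7, 256.6, 193.4]
ee_rot: [1.0, -0.009, -0.001, 0.001]
contact_force: [-0.1, 0.5, -0.1]
gripper_width: -0.3
grasp_force: 0.0
```

```bash
python3 -m jog '[[[0,-0.5,0],[0,0,0],1],[[0,-1,0],[0,0,0],1]]' >/dev/null
python3 -m jog '[[[0,-0.5,0],[0,0,0],1],[[0,-1,0],[0,0,0],1]]' >/dev/null
python3 -m jog '[[[0,-0.5,0],[0,0,0],1],[[0,-1,0],[0,0,0],1]]' >/dev/null
python3 -m jog '[[[0,-0.5,0],[0,0,0],1],[[0,-1,0],[0,0,0],1]]' 
python3 -m jog '[[[0.2,-0.5,0],[0,0,0],1],[[0.4,-1,0],[0,0,0],1]]' >/dev/null
python3 -m jog '[[[0,-0.5,0],[0,0,0],1],[[0,-1,0],[0,0,0],1]]' >/dev/null
python3 -m jog '[[[0,-0.4,0],[0,0,0],1],[[0,-0.4,-0.4],[0,0,0],1],[[0,-0.4,-0.8],[0,0,0],1],[[0,-0.4,-0.8],[0,0,0],1],[[0,-0.4,-0.8],[0,0,0],1]]'
python3 - <<'E'
from h import *
import pickle
d=get_image('side');pickle.dump(d,open('s1.pkl','wb'))
save('s1.png',cv2.resize(d['frame'][150:250,210:310],None,fx=6,fy=6,interpolation=cv2.INTER_CUBIC))
E
```

```text
clock: 1.8
position: [464.8, -140.4, 194.0]
ee_rot: [1.0, -0.006, 0.0, -0.0]
contact_force: [1.3, -0.2, 0.4]
gripper_width: -0.5
grasp_force: 0.0
clock: 2.7
position: [502.4, -371.8, 114.0]
ee_rot: [1.0, -0.006, -0.001, 0.0]
contact_force: [0.3, 0.8, 0.6]
gripper_width: -0.4
grasp_force: 0.0
```

View pics/s1.png

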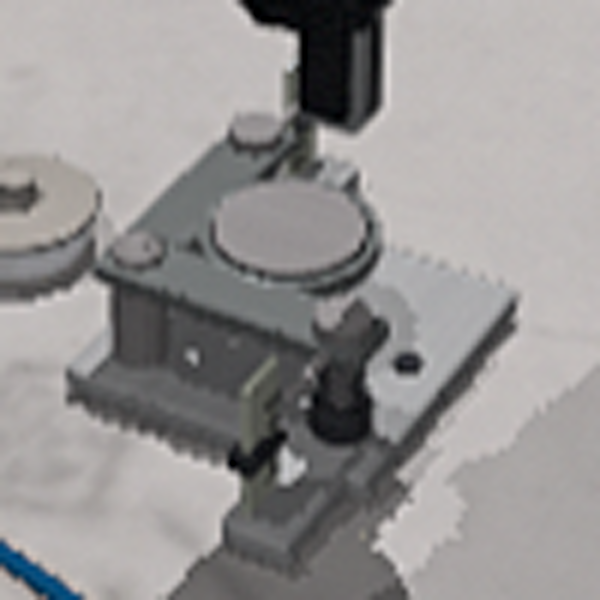

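The finger is above and short of the near pad; slider and pointer are unobstructed. Moving over and pressing about 8 mm.

```bash
python3 -m jog '[[[0.04,-0.13,0],[0,0,0],1],[[0.04,-0.13,-0.22],[0,0,0],1],[[0.04,-0.13,-0.44],[0,0,0],1],[[0.04,-0.13,-0.44],[0,0,0],1],[[0.04,-0.13,-0.44],[0,0,0],1]]'
python3 -m jog '[[[0,0,-0.03],[0,0,0],1],[[0,0,-0.06],[0,0,0],1],[[0,0,-0.09],[0,0,0],1],[[0,0,-0.12],[0,0,0],1],[[0,0,-0.14],[0,0,0],1],[[0,0,-0.14],[0,0,0],1],[[0,0,-0.14],[0,0,0],1]]'
python3 - <<'E'
from h import *
import pickle
d=get_image('side');pickle.dump(d,open('s2.pkl','wb'))
d=get_image('top');pickle.dump(d,open('t2.pkl','wb'))
d=pickle.load(open('s2.pkl','rb'));o=pickle.load(open('side.pkl','rb'))
f=lambda q:cv2.resize(q['frame'][195:245,235:285],None,fx=8,fy=8,interpolation=cv2.INTER_CUBIC)
save('s2.png',np.hstack([f(o),f(d)]))
E
```

```text
clock: 3.25
position: [507.4, -385.6, 71.6]
ee_rot: [1.0, -0.006, 0.001, 0.001]
contact_force: [0.6, 0.7, 0.8]
gripper_width: -0.1
grasp_force: 0.0
clock: 3.95
position: [506.3, -384.7, 55.9]
ee_rot: [1.0, -0.006, -0.0, 0.0]
contact_force: [0.2, -0.2, 0.9]
gripper_width: 0.1
grasp_force: 0.0
```

View pics/s2.png

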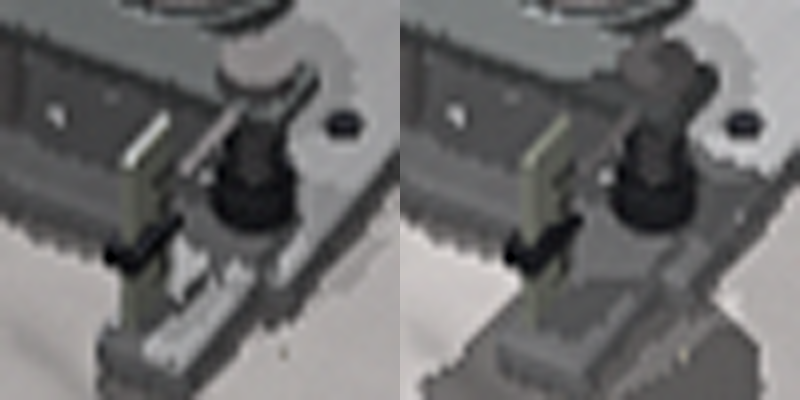

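No force and no fingertip on the pad although TCP reads z 56. Check the projection of the TCP.

```bash
python3 - <<'E'
from h import *
import pickle
def proj(d,X):
    R=np.array(d['R']);return cv2.projectPoints(np.array([X],float),cv2.Rodrigues(R)[0],np.array(d['t'],float),K(d),np.array(d['distortion'],float))[0].ravel().round(1)
np.set_printoptions(suppress=True,precision=1)
for f,X in(('s1.pkl',(502.4,-371.8,114)),('s2.pkl',(506.3,-384.7,56)),('t2.pkl',(506.3,-384.7,56))):
    d=pickle.load(open(f,'rb'));print(f,proj(d,X))
s=pickle.load(open('s1.pkl','rb'))
for uv in((267,171),(267,165),(262,166),(270,165)):print(dep(s,uv))
print(read_state())
a=pickle.load(open('s2.pkl','rb'))['frame'][130:250,190:320];b=pickle.load(open('t2.pkl','rb'))['frame'][130:250,190:320]
save('s3.png',np.hstack([cv2.resize(q,None,fx=3,fy=4,interpolation=cv2.INTER_CUBIC) for q in(a,b)]))
E
```

```text
s1.pkl [265.7 184.8]
s2.pkl [266.3 204.5]
t2.pkl [247.2 199.6]
[ 495.7 -361.8  153.4]
[ 493.6 -356.8  169.9]
[ 504.2 -358.5  163.5]
[ 490.5 -362.6  167.5]
{'clock': 4.05, 'joints': array([-0.4,  0.5, -0.1,  0. , -0.9,  2. ]), 'joint_vel': array([-0., -0., -0., -0.,  0., -0.]), 'joint_efforts': array([ -0. , -43. ,  16. ,   3.6,  -0. ,   0. ]), 'position': array([ 506.3, -384.7,   56. ]), 'ee_rot': array([ 1., -0.,  0.,  0.]), 'contact_force': array([-0.2,  0.1, -0. ]), 'wrist_torque': array([ 0., -0., -0.]), 'grasp_force': 0.0, 'gripper_width': -0.14936100617416076}
```

View pics/s3.png

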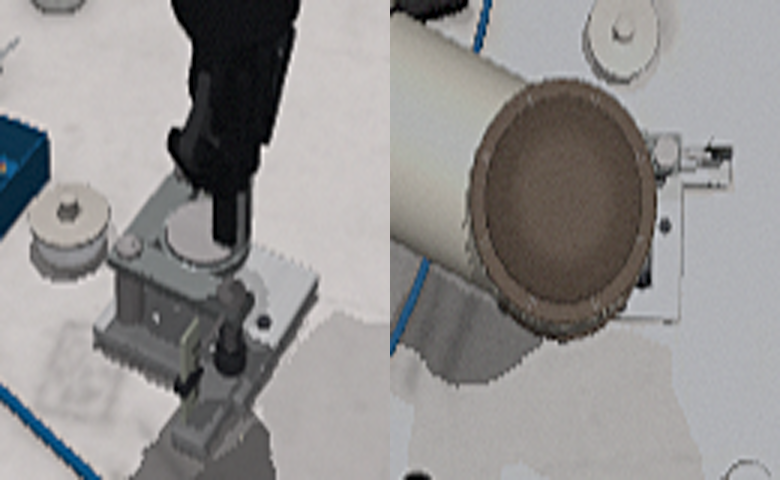

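The tip is seen at side pixel (265,191), while TCP projects to (266,204). Measuring the fingertip via depth.

```bash
python3 - <<'E'
from h import *
import pickle
np.set_printoptions(suppress=True,precision=0,linewidth=170)
for f,v0 in(('s1.pkl',158),('s2.pkl',178)):
    d=pickle.load(open(f,'rb'));C=cloud(d);V=d['frame'].max(2)
    print(f)
    for v in range(v0,v0+17): print(v,V[v,258:276],'| x',C[v,260:274:2,0],'y',C[v,260:274:2,1],'z',C[v,260:274:2,2])
E
```

```text
s1.pkl
158 [202 143   0  15  21  19  19  15  20  14  33  83  75  57  11  80 208 198] | x [507. 503. 502. 495. 495. 491. 491.] y [-356. -356. -361. -355. -362. -362. -371.] z [181. 182. 180. 185. 181. 182. 177.]
159 [190 143   0  14  13  17  20  16  15  12  33  83  73  59  10  78 214 197] | x [507. 504. 501. 494. 494. 491. 491.] y [-356. -357. -359. -354. -361. -362. -371.] z [179. 179. 179. 184. 180. 180. 176.]
160 [194 134   5  15  18  15  17  19  15  15  38  83  74  59  11  80 212 197] | x [507. 504. 499. 495. 494. 491. 491.] y [-355. -357. -355. -355. -361. -363. -371.] z [177. 177. 180. 181. 178. 177. 173.]
161 [177  58   7  15  21  18  17  20  18  13  40  82  74  58  13  86 213 196] | x [507. 503. 499. 495. 494. 491. 490.] y [-356. -356. -356. -356. -361. -362. -369.] z [175. 176. 177. 178. 176. 176. 172.]
162 [ 93  72   5  19  20  23  18  17  17  15  42  82  73  52  19  88 212 196] | x [508. 503. 499. 495. 494. 491. 490.] y [-358. -355. -355. -356. -362. -362. -369.] z [171. 174. 175. 176. 173. 174. 170.]
163 [ 97  71   6  16  20  19  20  17  17  13  48  82  70  53  17  94 213 
[... 5121 characters left out ...]
05. 501. 498. 496. 516.] y [-416. -377. -370. -371. -373. -377. -430.] z [ 58.  92. 100. 101. 100.  98.  56.]
192 [157 158 159 162 165 154 132 138 107  62  73  80  93  89  55 136 191 182] | x [534. 529. 507. 503. 499. 494. 514.] y [-411. -412. -375. -375. -376. -373. -427.] z [59. 61. 93. 94. 96. 99. 56.]
193 [158 159 159 163 164 167 172 153 116  63  85 107 100  73  63 177 186 183] | x [532. 528. 526. 521. 498. 495. 514.] y [-409. -409. -414. -413. -373. -377. -428.] z [59. 60. 57. 60. 95. 94. 53.]
194 [165 160 161 149 152 136 125  87  69  92 127 119  70  40 121 193 186 185] | x [530. 527. 524. 521. 517. 514. 513.] y [-405. -407. -409. -412. -414. -417. -426.] z [60. 59. 59. 58. 59. 57. 52.]
```

The fingertip really sits about 38 mm higher than the reported TCP (tip at z≈94, xy right; same offset in both frames). I'll descend by contact and images rather than reported height.

```bash
python3 -m jog '[[[0,0,-0.08],[0,0,0],1],[[0,0,-0.16],[0,0,0],1],[[0,0,-0.22],[0,0,0],1],[[0,0,-0.24],[0,0,0],1],[[0,0,-0.24],[0,0,0],1]]'
python3 -m jog '[[[0,0,-0.02],[0,0,0],1],[[0,0,-0.04],[0,0,0],1],[[0,0,-0.04],[0,0,0],1]]'
python3 -m jog '[[[0,0,-0.01],[0,0,0],1],[[0,0,-0.03],[0,0,0],1],[[0,0,-0.03],[0,0,0],1]]'
python3 - <<'E'
from h import *
import pickle
np.set_printoptions(suppress=True,precision=0,linewidth=170)
d=get_image('side');pickle.dump(d,open('s4.pkl','wb'));C=cloud(d);V=d['frame'].max(2)
for v in range(194,208): print(v,V[v,258:276],'y',C[v,260:274:2,1],'z',C[v,260:274:2,2])
E
```

```text
clock: 4.55
position: [505.8, -384.5, 31.1]
ee_rot: [1.0, -0.006, -0.001, -0.0]
contact_force: [0.1, -1.0, 0.6]
gripper_width: 0.3
grasp_force: 0.0
clock: 4.85
position: [506.1, -384.6, 27.8]
ee_rot: [1.0, -0.006, -0.0, -0.0]
contact_force: [-0.5, -0.3, 0.1]
gripper_width: -0.5
grasp_force: 0.0
clock: 5.15
position: [506.3, -384.9, 25.4]
ee_rot: [1.0, -0.006, 0.0, 0.0]
contact_force: [-1.1, -0.3, 4.0]
gripper_width: -0.1
grasp_force: 1.8
194 [168 174 106   7  19  21  15  21  18  12  26  90  81  63  22 107 201 191] y [-406. -368. -372. -353. -373. -375. -384.] z [ 59.  93.  91. 108.  93.  93.  87.]
195 [136 132  83   9  18  18  22  21  21  13  23  90  79  61  20 109 204 192] y [-404. -370. -371. -369. -373. -376. -382.] z [58. 89. 90. 92. 91. 90. 86.]
196 [ 94  88  67  12  16  23  19  19  21  14  30  89  80  63  29 110 207 193] y [-400. -369. -369. -370. -374. -377. -382.] z [59. 87. 89. 89. 87. 87. 83.]
197 [134 122  90   8  18  19  19  22  20  13  38  90  80  56  35 105 194 180] y [-400. -369. -369. -367. -374. -376. -385.] z [56. 85. 87. 90. 85. 85. 79.]
198 [127 107  82   9  19  2
[... 832 characters left out ...]
 [-384. -376. -372. -370. -375. -375. -394.] z [55. 64. 69. 73. 70. 71. 56.]
204 [ 75  75  75  79  65  80  72  59  57  53  76  85  75  58  43  53  75 171] y [-379. -374. -376. -370. -376. -376. -393.] z [57. 63. 63. 70. 66. 68. 55.]
205 [ 81  78  76  75  63  70  81  79  84  86  84  81  75  64  52  49  60 173] y [-376. -376. -374. -374. -375. -377. -388.] z [57. 59. 63. 64. 64. 65. 56.]
206 [ 79  78  82  81  76  61  73  80  86  87  83  76  67  59  53  49  81 168] y [-374. -376. -374. -375. -376. -378. -386.] z [56. 56. 60. 60. 62. 61. 56.]
207 [ 66  71  78  81  77  67  67  69  73  75  69  66  58  55  49  64 139 167] y [-371. -374. -375. -375. -376. -379. -383.] z [57. 56. 57. 59. 59. 58. 56.]
```

Contact at reading ≈26. Press about 11 mm and compare pointer with slider.

```bash
python3 -m jog '[[[0,0,-0.03],[0,0,0],1],[[0,0,-0.06],[0,0,0],1],[[0,0,-0.09],[0,0,0],1],[[0,0,-0.1],[0,0,0],1],[[0,0,-0.1],[0,0,0],1],[[0,0,-0.1],[0,0,0],1]]'
python3 - <<'E'
from h import *
import pickle
d=get_image('side');pickle.dump(d,open('s5.pkl','wb'))
o=pickle.load(open('side.pkl','rb'))
f=lambda q:cv2.resize(cv2.convertScaleAbs(q['frame'][202:235,242:275],alpha=1.4),None,fx=12,fy=12,interpolation=cv2.INTER_CUBIC)
save('s5.png',np.hstack([f(o),f(d)]))
np.set_printoptions(suppress=True,precision=0,linewidth=170)
for q in(o,d):
  C=cloud(q)
  for v in range(210,226): print(v,q['frame'].max(2)[v,254:268],'x',C[v,254:266:1,0],'y',C[v,254:266:1,1],'z',C[v,254:266:1,2])
E
```

```text
clock: 5.8
position: [505.8, -384.9, 15.5]
ee_rot: [1.0, -0.006, -0.0, 0.0]
contact_force: [-2.4, 0.7, 6.5]
gripper_width: 0.3
grasp_force: 3.6
210 [167 175  76  64  67  66  65  75 125 138  77  39  45  51] x [544. 512. 509. 538. 535. 535. 532. 530. 506. 504. 504. 502.] y [-404. -347. -346. -406. -405. -409. -409. -409. -365. -367. -371. -371.] z [14. 68. 69. 14. 16. 13. 14. 15. 56. 56. 53. 54.]
211 [176  92  62  65  67  66  76 128 137  85  22  40  38  46] x [512. 511. 510. 536. 535. 533. 532. 507. 505. 504. 507. 503.] y [-344. -346. -348. -403. -405. -405. -408. -364. -362. -366. -377. -372.] z [67. 66. 65. 14. 13. 14. 12. 54. 56. 53. 45. 50.]
212 [105  66  66  65  64  73 119 139 103  19  26  46  48  47] x [511. 509. 510. 535. 532. 532. 529. 506. 505. 503. 522. 505.] y [-341. -342. -347. -401. -400. -404. -403. -361. -363. -364. -408. -377.] z [67. 67. 63. 13. 16. 13. 14. 54. 53. 53. 13. 43.]
213 [ 64  72  70  64  65  99 140  89  78  19  31  45  52  48] x [511. 511. 511. 533. 531. 530. 505. 504. 504. 512. 507. 505.] y [-340. -345. -349. -397. -398. -399. -355. -356. -361. -381. -376.
[... 6327 characters left out ...]
. 508. 508. 517. 516. 513. 512. 510. 507. 504. 503.] y [-338. -341. -344. -347. -371. -372. -372. -374. -375. -373. -371. -374.] z [43. 40. 38. 36. 14. 14. 14. 13. 13. 16. 19. 17.]
224 [ 26  23  45 104 112 109 107 109 110 112  89  83  78  58] x [509. 507. 507. 518. 516. 513. 512. 510. 509. 507. 226. 502.] y [-337. -338. -341. -367. -368. -366. -369. -371. -373. -373.  207. -373.] z [ 41.  41.  38.  14.  14.  16.  15.  14.  13.  13. 583.  16.]
225 [ 24  33  72 115 111 109 109 110 110 110 114 117 104  87] x [508. 507. 510. 516. 513. 513. 511. 509. 507. 506. 503. 502.] y [-335. -337. -348. -365. -362. -366. -367. -368. -368. -371. -370. -371.] z [41. 39. 29. 13. 17. 14. 14. 14. 15. 13. 15. 15.]
```

View pics/s5.png

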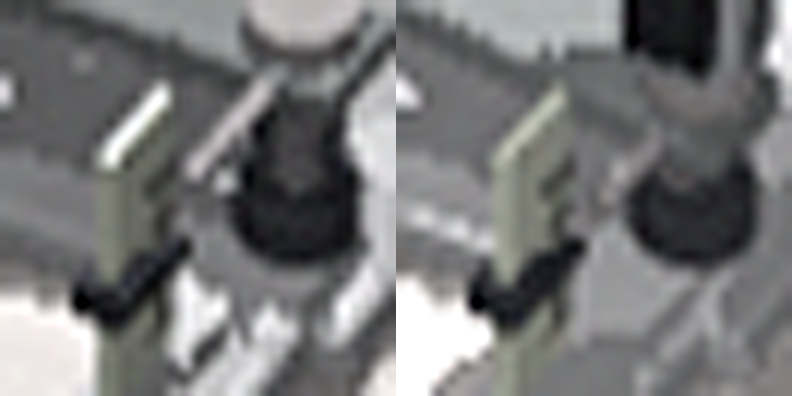

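At rest the pointer tip is at about (258,217), z≈54.5; now about (258,220.5), z≈43.7. The slider tip is at (257,222), z≈39. So 4 mm more, hold, measure before release.

```bash
python3 -m jog '[[[0,0,-0.02],[0,0,0],1],[[0,0,-0.04],[0,0,0],1],[[0,0,-0.04],[0,0,0],1],[[0,0,-0.04],[0,0,0],1],[[0,0,-0.04],[0,0,0],1],[[0,0,-0.04],[0,0,0],1],[[0,0,-0.04],[0,0,0],1],[[0,0,-0.04],[0,0,0],1]]'
python3 - <<'E'
from h import *
import pickle
np.set_printoptions(suppress=True,precision=0,linewidth=170)
q=get_image('side');pickle.dump(q,open('s6.pkl','wb'));C=cloud(q)
for v in range(215,226): print(v,q['frame'].max(2)[v,254:264],'x',C[v,254:264:1,0],'y',C[v,254:264:1,1],'z',C[v,254:264:1,2])
E
```

```text
clock: 6.65
position: [506.0, -384.9, 11.9]
ee_rot: [1.0, -0.006, -0.0, 0.0]
contact_force: [-2.6, 0.5, 7.8]
gripper_width: -0.3
grasp_force: 4.2
215 [ 93  81  54  84  83  88 134  77  94  93] x [511. 511. 511. 530. 528. 528. 525. 511. 508. 506.] y [-341. -345. -349. -391. -391. -396. -394. -372. -369. -370.] z [59. 57. 54. 14. 15. 12. 14. 36. 40. 40.]
216 [ 83  54  52  86  81  90 152  97  95  72] x [511. 511. 510. 528. 527. 525. 524. 508. 507. 505.] y [-341. -346. -347. -387. -389. -391. -392. -364. -367. -367.] z [58. 53. 53. 16. 15. 14. 14. 41. 40. 40.]
217 [55 55 79 84 81 79 87 97 71 40] x [511. 511. 511. 528. 526. 524. 508. 506. 505. 509.] y [-341. -346. -350. -387. -387. -389. -361. -362. -364. -377.] z [55. 51. 48. 13. 14. 13. 41. 40. 39. 28.]
218 [65 69 74 83 82 94 99 71 32 32] x [510. 510. 511. 526. 523. 523. 507. 506. 505. 509.] y [-339. -344. -350. -383. -383. -386. -360. -361. -363. -377.] z [54. 50. 46. 14. 16. 13. 39. 39. 38. 26.]
219 [ 95  56  61  84  80 103  78  26  28  39] x [511. 511. 510. 525. 521. 507. 505. 505. 509. 507.] y [-340. -345. -347. -382. -379. -355. -35
[... 593 characters left out ...]
. -374. -375. -374. -374. -374.] z [42. 41. 38. 38. 38. 14. 14. 16. 17. 17.]
223 [ 30  25  25  68 116 109 110 111 100  72] x [511. 508. 508. 507. 518. 515. 513. 511. 510. 507.] y [-341. -339. -344. -346. -371. -371. -372. -373. -373. -372.] z [40. 43. 38. 37. 13. 14. 14. 15. 15. 17.]
224 [ 25  24  45 103 113 108 109 111 110 113] x [507. 507. 508. 517. 516. 514. 511. 509. 508. 507.] y [-334. -338. -343. -367. -369. -369. -368. -369. -371. -374.] z [44. 41. 37. 14. 13. 14. 15. 16. 15. 13.]
225 [ 21  32  72 116 110 110 110 111 108 111] x [508. 507. 510. 517. 514. 513. 511. 509. 507. 506.] y [-336. -339. -348. -366. -365. -367. -367. -368. -368. -370.] z [40. 38. 29. 12. 14. 13. 14. 14. 14. 14.]
```

Pointer tip z≈39.5 and slider tip ≈38.5: level. Hold a bit longer, lift off, go over to the far pad and down to just above contact (≈ reading 31).

```bash
python3 -m jog '[[[0,0,0],[0,0,0],1],[[0,0,0],[0,0,0],1],[[0,0,0],[0,0,0],1],[[0,0,0],[0,0,0],1],[[0,0,0],[0,0,0],1],[[0,0,0.05],[0,0,0],1],[[0,0,0.1],[0,0,0],1],[[0,0,0.15],[0,0,0],1],[[0,0,0.35],[0,0,0],1],[[0,0,0.55],[0,0,0],1],[[0,0,0.55],[0,0,0],1],[[0,0,0.55],[0,0,0],1]]'
python3 -m jog '[[[0.25,-0.27,0],[0,0,0],1],[[0.5,-0.54,0],[0,0,0],1],[[0.76,-0.81,0],[0,0,0],1],[[0.76,-0.82,0],[0,0,0],1],[[0.76,-0.82,-0.2],[0,0,0],1],[[0.76,-0.82,-0.35],[0,0,0],1],[[0.76,-0.82,-0.35],[0,0,0],1],[[0.76,-0.82,-0.35],[0,0,0],1]]'
python3 - <<'E'
from h import *
import pickle
np.set_printoptions(suppress=True,precision=0,linewidth=170)
q=get_image('side');pickle.dump(q,open('s7.pkl','wb'))
o=pickle.load(open('side.pkl','rb'));C=cloud(q)
f=lambda q:cv2.resize(cv2.convertScaleAbs(q['frame'][145:195,230:280],alpha=1.4),None,fx=8,fy=8,interpolation=cv2.INTER_CUBIC)
save('s7.png',np.hstack([f(o),f(q)]))
E
```

```text
clock: 7.9
position: [506.2, -384.3, 65.4]
ee_rot: [1.0, -0.006, 0.0, -0.0]
contact_force: [0.1, -0.5, -1.2]
gripper_width: -0.0
grasp_force: 0.0
clock: 8.7
position: [581.7, -466.1, 30.3]
ee_rot: [1.0, -0.006, -0.001, -0.0]
contact_force: [-0.3, 0.0, 0.4]
gripper_width: 0.2
grasp_force: 0.0
```

View pics/s7.png

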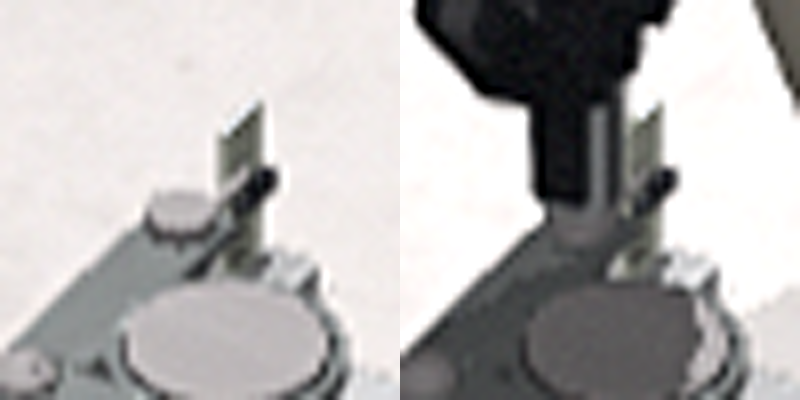

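The finger is over the far pad, with the slider in view (side ≈ (262,168)). Press about 6 mm (pointer ≈ 9 mm) and measure.

```bash
python3 -m jog '[[[0,0,-0.03],[0,0,0],1],[[0,0,-0.05],[0,0,0],1],[[0,0,-0.08],[0,0,0],1],[[0,0,-0.1],[0,0,0],1],[[0,0,-0.1],[0,0,0],1],[[0,0,-0.1],[0,0,0],1]]'
python3 - <<'E'
from h import *
import pickle
np.set_printoptions(suppress=True,precision=0,linewidth=190)
q=get_image('side');pickle.dump(q,open('s8.pkl','wb'))
t=get_image('top');pickle.dump(t,open('t8.pkl','wb'))
for d in(pickle.load(open('side.pkl','rb')),q):
  C=cloud(d)
  for v in range(164,177): print(v,d['frame'].max(2)[v,254:265],'x',C[v,254:265:1,0],'y',C[v,254:265:1,1],'z',C[v,254:265:1,2])
o=pickle.load(open('top.pkl','rb'));print('top')
for d in(o,t):
  C=cloud(d)
  for v in range(164,174): print(v,d['frame'].max(2)[v,289:305],'z',C[v,289:305,2])
f=lambda q:cv2.resize(cv2.convertScaleAbs(q['frame'][152:182,246:276],alpha=1.4),None,fx=13,fy=13,interpolation=cv2.INTER_CUBIC)
save('s8.png',np.hstack([f(pickle.load(open('side.pkl','rb'))),f(q)]))
E
```

```text
clock: 9.35
position: [582.5, -467.1, 21.7]
ee_rot: [1.0, -0.006, 0.0, 0.0]
contact_force: [-0.5, 0.2, 4.7]
gripper_width: -0.2
grasp_force: 2.4
164 [174 176 177 122  84  69  62  71 110 191 178] x [635. 634. 631. 628. 584. 585. 583. 584. 583. 617. 614.] y [-579. -582. -581. -580. -501. -506. -509. -514. -517. -593. -593.] z [-1. -3. -1.  0. 60. 57. 56. 52. 51. -4. -3.]
165 [172 174 175 122  84  61  81  77  89 151 157] x [632. 631. 628. 627. 584. 585. 583. 583. 583. 612. 611.] y [-573. -577. -577. -579. -501. -506. -508. -514. -518. -583. -586.] z [ 0. -1. -1. -2. 58. 54. 54. 50. 48.  0. -1.]
166 [171 176 175 121  80  81 125  65  49  31  98] x [630. 629. 626. 624. 585. 584. 580. 583. 583. 580. 580.] y [-569. -572. -572. -574. -502. -506. -502. -513. -518. -518. -522.] z [ 0. -1. -0. -1. 54. 52. 56. 48. 45. 46. 44.]
167 [173 176 176 121 110 127 107  29  38  15  70] x [629. 627. 624. 623. 585. 581. 579. 579. 582. 580. 579.] y [-567. -568. -569. -572. -503. -499. -501. -505. -516. -517. -521.] z [-1. -1. -1. -2. 50. 54. 54. 52. 44. 44. 42.]
168 [165 168 179 137 135 116  41  14  20  20 10
[... 7111 characters left out ...]
 z [318. 320. 319. 319. 319. 320. 320. 319. 319. 320. 319. 319. 319. 315. 312.  -0.]
170 [ 29  27  33  26  62  74  52  22  55  39  45   6  85 166 129 195] z [281. 285. 312. 318. 319. 316. 315. 316. 315. 313. 310. 261.  14.  20.  12.   0.]
171 [ 12  27  14  28  51  53  36  30   8   7  36 167 164 181 145 188] z [272. 272. 275. 270. 314. 313. 269. 265. 260. 257.  18.  19.  16.  16.   2. 913.]
172 [ 21  27  25  25  25  23  17   5   0 127 156 181 176 175 133 175] z [257. 257. 259. 258. 257. 256. 252. 250. 209.  16.  19.  14.  17.  18.   4.   5.]
173 [ 30  23  24  18  14   2   0  78 168 171 179 172 175 170 121 174] z [228. 227. 226. 224. 223. 217. 211. 195.  16.  17.  17.  17.  17.  17.   2.   0.]
```

View pics/s8.png

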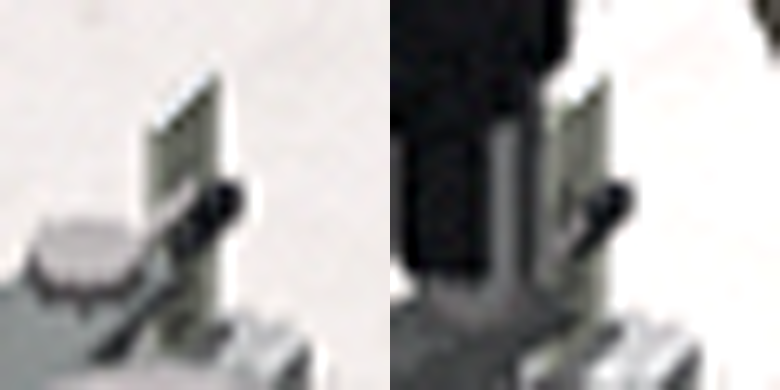

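Far pointer tip is now at about (260,169), z≈48; slider tip at (260,171), z≈41. 4.5 mm more on the pad (6.5 mm at the pointer), hold and measure.

```bash
python3 -m jog '[[[0,0,-0.02],[0,0,0],1],[[0,0,-0.045],[0,0,0],1],[[0,0,-0.045],[0,0,0],1],[[0,0,-0.045],[0,0,0],1],[[0,0,-0.045],[0,0,0],1],[[0,0,-0.045],[0,0,0],1],[[0,0,-0.045],[0,0,0],1],[[0,0,-0.045],[0,0,0],1]]'
python3 - <<'E'
from h import *
import pickle
np.set_printoptions(suppress=True,precision=0,linewidth=190)
d=get_image('side');pickle.dump(d,open('s9.pkl','wb'))
C=np.nanmean([cloud(d)]+[cloud(get_image('side')) for _ in range(3)],0)
for v in range(166,177): print(v,d['frame'].max(2)[v,256:265],'x',C[v,256:265:1,0],'y',C[v,256:265:1,1],'z',C[v,256:265:1,2])
f=lambda q:cv2.resize(cv2.convertScaleAbs(q['frame'][152:182,246:276],alpha=1.4),None,fx=13,fy=13,interpolation=cv2.INTER_CUBIC)
save('s9.png',f(d))
E
```

```text
clock: 10.25
position: [582.6, -467.3, 17.4]
ee_rot: [1.0, -0.006, 0.001, 0.001]
contact_force: [-1.0, -0.8, 6.8]
gripper_width: -0.0
grasp_force: 3.1
166 [ 31  58  95  52  78  73  57  36 104] x [570. 570. 585. 583. 584. 584. 583. 582. 580.] y [-462. -468. -502. -504. -510. -515. -519. -521. -523.] z [82. 78. 54. 53. 49. 47. 45. 44. 43.]
167 [30 65 84 51 57 42 42 19 76] x [570. 570. 585. 584. 584. 583. 582. 580. 580.] y [-463. -468. -501. -506. -510. -514. -517. -518. -522.] z [79. 76. 52. 49. 47. 45. 43. 43. 41.]
168 [ 28  61  71  56  55  21  21  22 116] x [570. 570. 584. 585. 584. 582. 580. 580. 580.] y [-462. -468. -501. -506. -510. -512. -513. -517. -523.] z [77. 73. 49. 46. 44. 44. 44. 41. 38.]
169 [ 28  62  81  40  44  27  24 106 178] x [570. 570. 585. 583. 583. 581. 580. 580. 603.] y [-464. -467. -502. -504. -509. -509. -512. -517. -571.] z [73. 71. 46. 45. 42. 43. 41. 39. -1.]
170 [ 30  65  97  39  19  28  72 182 198] x [570. 570. 584. 584. 582. 580. 580. 603. 602.] y [-464. -468. -501. -505. -506. -507. -512. -564. -568.] z [71. 68. 44. 42. 41. 42. 38. -0. -2.]
171 [ 29  64 
[... 429 characters left out ...]
579. 578. 584. 584. 583. 597. 596.] y [-463. -468. -491. -494. -510. -515. -520. -553. -556.] z [63. 60. 44. 42. 30. 27. 24. -0. -1.]
174 [ 37  70  58  43  61  80 125 202 194] x [570. 570. 578. 584. 584. 584. 583. 595. 593.] y [-464. -469. -489. -506. -510. -515. -519. -549. -551.] z [60. 57. 42. 30. 27. 24. 23. -0. -1.]
175 [ 53  56  48  44  71  83 131 187 176] x [570. 578. 584. 584. 583. 584. 584. 594. 591.] y [-464. -484. -501. -505. -509. -516. -520. -547. -546.] z [58. 43. 30. 27. 25. 21. 18. -1. -0.]
176 [ 66  50  57  40  48  84 113 133 148] x [571. 574. 572. 584. 584. 583. 583. 583. 581.] y [-466. -476. -476. -506. -511. -515. -520. -524. -525.] z [54. 46. 47. 24. 21. 19. 16. 13. 13.]
```

View pics/s9.png

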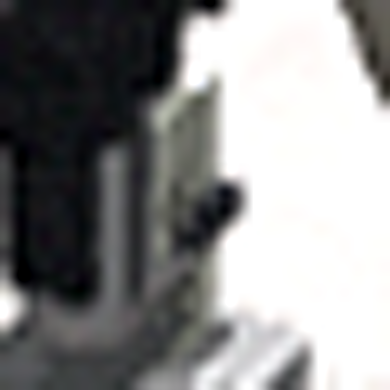

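Pointer tip (260,172), z≈41; slider tip (260,170.5), z≈41: level. Hold, release, rise well clear.

```bash
python3 -m jog '[[[0,0,0],[0,0,0],1],[[0,0,0],[0,0,0],1],[[0,0,0],[0,0,0],1],[[0,0,0],[0,0,0],1],[[0,0,0.05],[0,0,0],1],[[0,0,0.1],[0,0,0],1],[[0,0,0.15],[0,0,0],1],[[0,0,0.4],[0,0,0],1],[[0,0,0.7],[0,0,0],1],[[0,0,1],[0,0,0],1],[[0,0,1],[0,0,0],1],[[0,0,1],[0,0,0],1],[[0,0,1],[0,0,0],1]]'
python3 - <<'E'
from h import *
import pickle
np.set_printoptions(suppress=True,precision=1)
o=cloud(pickle.load(open('side.pkl','rb')));c=cloud(get_image('side'))
for n,(v0,v1,u0,u1) in dict(nearpad=(200,204,265,270),farpad=(171,173,250,255),nearslider=(224,228,250,254),farslider=(168,170,261,263),nearptr=(212,215,259,262),base=(200,205,285,290),dish=(186,196,205,220),loupe=(280,297,300,314),cap=(198,206,347,360)).items():
    print(n,np.nanmedian(o[v0:v1,u0:u1].reshape(-1,3),0),np.nanmedian(c[v0:v1,u0:u1].reshape(-1,3),0))
E
```

```text
clock: 11.75
position: [581.3, -465.7, 114.4]
ee_rot: [1.0, -0.006, -0.001, -0.001]
contact_force: [-0.2, 0.4, -0.0]
gripper_width: 0.1
grasp_force: 0.0
nearpad [ 505.3 -385.4   63.4] [ 505.2 -385.    63.3]
farpad [ 580.1 -463.8   63.1] [ 580.3 -464.3   63.1]
nearslider [ 510.7 -330.7   41.5] [ 511.1 -329.9   41.9]
farslider [ 580.3 -511.3   43.3] [ 580.9 -511.7   42.6]
nearptr [ 506.  -356.    54.4] [ 506.1 -356.8   53.7]
base [ 492.9 -460.    14.3] [ 492.6 -460.1   14.3]
dish [ 654.5 -415.1   20.8] [ 654.6 -415.8   20.3]
loupe [ 364.6 -250.9   25.8] [ 364.9 -250.8   25.5]
cap [ 368.3 -531.5   11.4] [257.1  43.3 456.4]
```

Both corners are back up and nothing else has moved; the cap is only hidden behind the arm.

```bash
python3 -c "from bench import job_done; print(job_done())"
```

```text
the job is handed in; nothing more can be done
None
```

I pressed each corner until its pointer was level with its slider (about 1 mm by the depth image), held it for over a second and let it spring back. The job was handed in at about 12 s, but no verdict came back. The mount, sliders, dish and loupe hadn't moved; the cap was hidden behind the arm, so I couldn't check it. The fingertips sat about 38 mm higher than the reported TCP, so I set press depth by contact force and camera instead.

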